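# Swap the amethyst bottle into its stand and open it, whichever way its cap unscrews

## Task

Swap the amethyst bottle and the ribbed vase, so that the bottle, still capped, sits fully home in the square well of the black bottle stand (which keeps it from turning) and the vase stands squarely on the cork coaster where the bottle was. Then open the bottle: nobody remembers which way its cap unscrews, so try it both ways, find the one that frees it and lift the cap off. Finish while still holding the cap upright in the gripper, well clear above the bottle, which stays seated in the stand; leave everything else on the dressing table as it is.

Things in the scene. Friction and masses are not known exactly. Their poses are not given: they have to be found in the camera images.
- bottle: Amethyst glass bottle, loose, about 0.5 kg. Origin: centre of the underside of its foot; z up. Square foot 52 x 52 mm, 14 mm high, sides along its x and y; bulb 62 mm across, widest at 40 mm, ending at 66 mm; round straight neck 37 mm across, 68 to 108 mm up; then the cap: 147 mm in all. Starts on the coaster at any turn within 45 degrees of the tray; turn it to match the stand's well.
- bottle_neck (a point): Point on the bottle's axis in the middle of its neck, 88 mm above the underside of the foot; the place to grip to carry it (37 mm across).
- bottle_lip (a point): Point on the bottle's axis 108 mm above the underside of its foot, level with the cap's lower rim when closed (up to 1 mm of play). Above it a neck stub 17 mm high, inside the cap with 1.5 mm of play all round, carries three flanges that hold the cap's three lugs down.
- cap: Gold-tone round fluted metal cap on the bottle, 39 mm across, 36 mm tall plus a raised bar 28 x 6 x 3 mm across its top along its x axis, which shows how it is turned. 50 g, loose part. Origin: centre of its lower rim; z up. A sixth of a turn (60 degrees; 45 to 75 will do) the right way frees it: its seal then pushes it up about 2 mm and it lifts straight off. A stop ends that turn at about 75.
- cap_grip (a point): On the cap's axis 23 mm above its lower rim, the place to grip it (39 mm across). Whether it unscrews clockwise or anticlockwise varies and cannot be seen, only felt: the wrong way it stops within about 5 degrees and the fingers slip round it, or the bottle turns in its well (about 7 degrees of play each way). Pulled up before it is free it takes the bottle with it. A rare one opens either way.
- vase: Ribbed off-white ceramic vase, loose, round, 120 mm tall, 0.26 kg. Origin: centre of its underside; z up. Foot 48 mm across, belly 60 mm across up to 52 mm, shoulder ending at 60 to 68 mm, straight round neck 36 mm across from 68 mm to the rim. It starts standing in the well of the bottle stand.
- vase_neck (a point): Point on the vase's axis in its neck, 94 mm above its underside; the place to grip to carry it (36 mm across).
- stand: Black acrylic bottle stand, fixed on the tray: a block 86 x 86 x 20 mm with a square well 58 x 58 mm, 15 mm deep, its mouth bevelled by 4 mm. Origin: centre of its underside; x and y along its sides; z up. The well's floor is 5 mm above the origin. It takes the bottle's foot with 3 mm of play on each side.
- coaster: Round cork coaster 104 mm across, 5 mm thick, fixed on the tray. Origin: centre of its underside; its top is 5 mm above.
- tray: Rectangular mirrored tray with brass rim, fixed, 310 mm along its x, 540 mm along its y. Origin: centre of its underside; mirror floor 8 mm above it, rim 16 mm. Stand and coaster are in its front (-x) half towards its two ends, in either order, 250 to 320 mm apart; the floor midway between them is clear, a good place to set something down for a moment. Box, vial and brush are in the back half.
- box_door (a joint): Swing door on the front of the black acrylic box (100 x 130 x 115 mm, fixed, at the back of the tray), in rad, 0 is shut. To be left shut.
- door_knob (a point): The small knob of the box's door, 85 mm above the underside of the box.
- vial: Slim aluminium roller vial, standing, 20 mm across, 83 mm tall, loose, at the back of the tray. Origin: centre of its underside. To be left alone.
- brush: Black hard-plastic bristle brush lying bristles down at the back of the tray, about 220 x 48 x 24 mm, loose, its handle along its -y. To be left alone.
- lipstick: Black lipstick tube with a brass band, standing, 21 x 21 x 72 mm, loose, near one end of the tray. Origin: centre of its underside. To be left alone.
- dish: White ceramic ring dish, 80 mm across, 18 mm high, loose, on the marble to the robot's right of the tray. To be left alone.

How it is judged (in metres and radians):
On the way, in this order (a step that is already met when the one before it is completed fails the run):
1. bottle and vase are swapped: the capped bottle seated in the stand's well, the vase standing on the coaster (horizontal distance between bottle and stand below 0.009 m and z of bottle in the frame of stand below 0.008 m and angle between each of bottle, vase's own z axis and vertical below 0.06 rad and z of cap in the frame of bottle below 0.113 m and horizontal distance between vase and coaster below 0.028 m and z of vase in the frame of coaster below 0.008 m and contact force between the fingers and vase below 0.1 N), for 0.2 s.
2. the cap is free and lifted off its neck in the gripper, the bottle still in its well (z of cap in the frame of bottle above 0.135 m and contact force between the fingers and cap above 0.5 N and contact force between cap and bottle below 0.05 N and z of bottle in the frame of stand below 0.008 m), for 0.2 s.
At the end, for the whole second after the job is handed in: The gripper holds the cap still, upright within 20 degrees, its rim 27 mm or more above where it sat, touching only the fingers; the bottle stands upright and fully home in the stand's well; the vase stands upright on the cork coaster, within 28 mm of its centre (all of step 2 and height (world z) of cap above 0.145 m and angle between cap's own z axis and vertical below 0.35 rad and contact force between cap and vase below 0.05 N and linear speed of each of cap, bottle, vase below 0.03 m/s and horizontal distance between bottle and stand below 0.009 m and angle between each of bottle, vase's own z axis and vertical below 0.06 rad and horizontal distance between vase and coaster below 0.028 m and z of vase in the frame of coaster below 0.008 m); the arm keeps its last pose, push and grip.
It fails at once if the bottle or the vase is tipped over (more than 35 degrees) (angle between any of bottle, vase's own z axis and vertical above 0.6 rad).
It fails at once if a bystander is disturbed: vial, brush, lipstick or dish moved by more than 25 mm, or the box's door swung open (distance of any of vial, brush, lipstick, dish from where it was at the start of the episode above 0.025 m or angle between any of vial, lipstick's own z axis and vertical above 0.5 rad or value of joint box_door above 0.2 rad).
It also fails if it takes over 70 s, if anything falls off the work surface, if the arm or the gripper's body presses on something with over 40 N, if the wrist force passes 120 N, or if a joint passes its speed limit or range.

## Robot

A 6-joint arm with a two-finger parallel gripper is mounted at the origin on the work surface. World frame = base frame: x ahead of the robot, y to its left, z up, the work surface at z = 0. Lengths are in mm, angles in rad, forces in N, time in s.
With the tool pointing down it reaches from about 400 to 925 mm from the base axis. Payload 12.5 kg.
Tool frame: the origin (TCP) lies at the very end of the fingers, on their centre line; the grasp point (between the pads) lies 19 mm behind it; z points along the fingers, x is the direction in which the jaws open and shut, and the axes are right-handed (so a half turn about z gives the same grasp; the last joint's range is limited). The gripper opens to 95 mm and grips with 3 to 60 N. Pads are 20 mm wide; open, the fingers measure 119 mm over their backs; the gripper's body (75 mm by 180 mm) begins 59 mm behind the grasp point.
Start: joints at [1.12, 0.491, 1.559, -0, 1.092, -0.106], TCP at [211.239, 588.239, 214.661] pointing down, gripper open.
Joint ranges: [-3.1, 3.1], [-0.84, 2.19], [0.05, 2.79], [-1.13, 4.28], [0.06, 2.93], [-2.69, 2.69]. Speed limits (rad/s): [2.22, 2.22, 2.79, 3.14, 3.14, 3.14].

## Interface

Orientations are given as [roll, pitch, yaw] about the fixed x, y, z axes, in that order (R = Rz(yaw) Ry(pitch) Rx(roll)).
In Python, from cell import env gives the robot as it stands.
- The arm moves only by the tool arm_command, never from a script. Its argument "motion" is one flat list of numbers, 7 for each row, row after row: the opening, from -1 (shut) to 1 (fully open), then the shift along the tool's x, y, z in mm, then the turn, a rotation vector about the tool's x, y, z in degrees. In form: [fingers, dx, dy, dz, rx, ry, rz, fingers, dx, dy, dz, rx, ry, rz, ...]. A call has 1 to 20 rows; each row is the pose to reach, as a shift and turn from the pose commanded when the call began, along the tool's axes at that moment; what a row does not reach only later rows make up. A row lasts 1/10 s, in which the tool goes at most 50 mm and 8.59 degrees, less where a joint would pass 70% of its speed; a pose out of reach is approached as far as the arm can. A call with a gripper value outside its range is refused whole. The fingers move at their own pace and stop on an object; the grip force is fixed at half the most. Time passes only in rows, so rows that repeat a pose let the fingers close. It gives the time, the measured TCP pose, the force and the opening at its end, in the units of the state.
- env.state(): the state, without advancing time (a new reading comes with each control period).
- env.read_camera(name): name is "side" or "top" or "wrist"; returns (picture, depth): 480x640x3 uint8, red, green, blue; 480x640 float32, mm along the optical axis (not along the pixel's ray), 0 where there is no reading.
- env.calibration(name): a dict with "fx", "fy", "cx", "cy" (pixels), "cam_to_world" (4x4, takes a point from camera to world coordinates). Camera axes: x right, y down, z forward; pixel columns grow to the right and rows downward; lengths in mm; the calibration is good to about 2 mm. A picture is of the moment at which its call begins: read the wrist's pose just before it. calibration takes no time and is no camera call; for the wrist camera it gives the pose at the moment of the call.
- env.job_done(): hands the job in, once; it reports no verdict.
Trained networks look in the newest picture that a camera, given by its name, has taken for a name from the list of things; names that differ only in an ending like _2 or _b are one class to them, and where a whole thing is asked for, a point or a joint stands for the part that bears it (a point fixed in the world has none). Each returns a list of dicts, best first, with "confidence" (0 to 1); they miss things now and then, are a little off and sometimes report something else, mostly with a low value. They report only what shows in the picture. A call takes as long as a camera call.
- env.recognise(camera, label): "location" ([column, row] in pixels, amid what is visible of it).
- env.silhouettes(camera, label): "region" (480x640 bool, what is visible of it) and "location" ([column, row] in pixels, amid what is visible of it).
- env.spot_point(camera, label): "location" ([column, row] in pixels: a listed point, or the origin of a listed thing).
The state is a dict: "t": time; "joints": joint angles; "qvel": joint speeds; "tau": joint torques, N m; "eef_pos": TCP position; "tcp_rot": TCP orientation; "ft_force": force on the tool from outside, world axes, zero at the start; "moment": the same for the moment, N m; "opening": opening from 0.0 (shut) to 1.0 (fully open).
Only numpy, scipy, OpenCV 4.12 (cv2) and the standard library are available. Lean on these libraries where they do the work, as an engineer would, in place of code of your own. Each camera call takes 0.05 s, during which the arm holds its last target.

## Working session

There is one attempt and no reset: what is moved stays moved. The work goes in short steps, Python scripts to look and compute and a tool call to move; the robot and the scene stay as the last step left them, time stands still between calls to the robot, and variables do not carry over. Pictures are saved under pics/ and viewed, and the job is handed in when it is done.

Besides the shell and the picture viewer there is one more tool, called after "Emit:" by a JSON object that holds its "name" and its "arguments", one argument or row to a line. arm_command: Moves the arm, as the interface text tells. Its arguments: {"type":"object","properties":{"motion":{"type":"array","items":{"type":"number"}}},"required":["motion"]}

```bash
ls; mkdir -p pics; python3 - <<'E'
from cell import env
import cv2
print(env.state())
for c in ["top","side"]:
    p,d=env.read_camera(c); cv2.imwrite(f"pics/{c}0.png",p[:,:,::-1])
    k=env.calibration(c); print(c,k)
E
```

```text
pics
{'t': 0.0, 'joints': array([ 1.12040215e+00,  4.91551127e-01,  1.55948078e+00, -4.38445695e-08,
        1.09168430e+00, -1.05597716e-01]), 'qvel': array([-0.00092602,  0.00152633,  0.00046353, -0.00205646,  0.00036824,
       -0.00053335]), 'tau': array([ 2.42143753e-03, -6.12658238e+01, -2.58177012e+01,  6.92587998e-02,
        4.83692007e-02, -1.37526554e-04]), 'eef_pos': array([211.11862787, 587.99199722, 214.0561979 ]), 'tcp_rot': array([-3.14147427e+00,  1.11729581e-03,  1.22599995e+00]), 'ft_force': array([-0.30357704,  1.48904597,  0.00836794]), 'moment': array([-0.04520658, -0.03281915,  0.01358154]), 'opening': 0.999365495871791}
top {'fx': 453.3950349009391, 'fy': 453.3950349009391, 'cx': 325.2604716646729, 'cy': 235.45050949963226, 'cam_to_world': array([[ 2.05158878e-02, -9.95096767e-01,  9.67549638e-02,
         5.04521789e+02],
       [-9.99783444e-01, -2.07570635e-02, -1.48666120e-03,
        -5.91170198e+01],
       [ 3.48772068e-03, -9.67035107e-02, -9.95307122e-01,
         9.62469863e+02],
       [ 0.00000000e+00,  0.00000000e+00,  0.00000000e+00,
         1.00000000e+00]])}
side {'fx': 499.71777156992573, 'fy': 499.71777156992573, 'cx': 322.41669742610304, 'cy': 241.3447577835735, 'cam_to_world': array([[ 9.19645891e-01, -2.75706953e-01,  2.79708975e-01,
         3.53936290e+02],
       [-3.92591362e-01, -6.25178889e-01,  6.74554207e-01,
        -7.22584468e+02],
       [-1.11111388e-02, -7.30162333e-01, -6.83183365e-01,
         7.49137410e+02],
       [ 0.00000000e+00,  0.00000000e+00,  0.00000000e+00,
         1.00000000e+00]])}
```

View pics/top0.png

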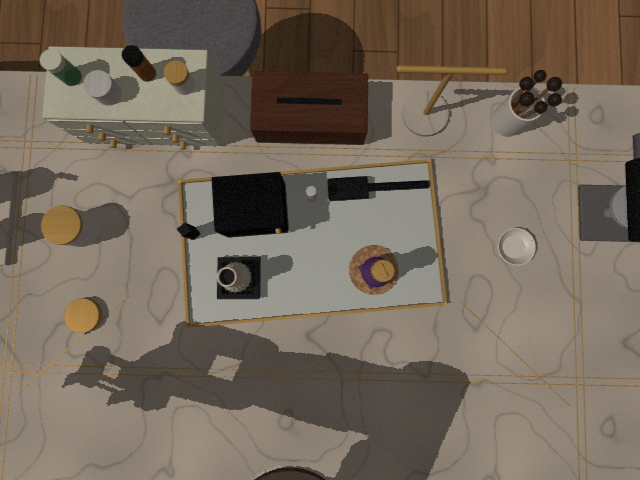

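View pics/side0.png

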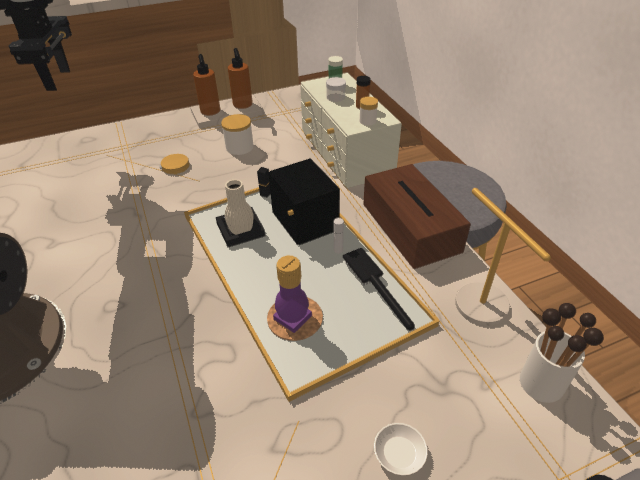

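```bash
cat > h.py <<'E'
from cell import env
import numpy as np, cv2
def cloud(cam,mask,d,k):
    v,u=np.nonzero(mask&(d>0)); z=d[v,u]
    P=np.stack([(u-k['cx'])*z/k['fx'],(v-k['cy'])*z/k['fy'],z,np.ones_like(z)])
    return (k['cam_to_world']@P)[:3].T
def ray(k,uv,zw):
    T=k['cam_to_world']; r=T[:3,:3]@np.array([(uv[0]-k['cx'])/k['fx'],(uv[1]-k['cy'])/k['fy'],1]); o=T[:3,3]
    return o+r*(zw-o[2])/r[2]
def proj(k,p):
    q=np.linalg.inv(k['cam_to_world'])@np.append(p,1); return [k['fx']*q[0]/q[2]+k['cx'],k['fy']*q[1]/q[2]+k['cy']]
def big(cam,name,u,v,r,s=6):
    p,d=env.read_camera(cam); c=p[max(0,v-r):v+r,max(0,u-r):u+r,::-1]
    cv2.imwrite(name,cv2.resize(c,None,fx=s,fy=s,interpolation=cv2.INTER_CUBIC)); return p,d
E
python3 - <<'E'
from h import *
np.set_printoptions(precision=1,suppress=True)
for c in ["top","side"]:
    p,d=env.read_camera(c); k=env.calibration(c)
    for l in ["stand","coaster","bottle","cap","vase","lipstick","tray","vial","door_knob","box_door"]:
        s=env.silhouettes(c,l)
        if not s: print(c,l,None); continue
        s=s[0]; P=cloud(c,s['region'],d,k)
        print(c,l,round(s['confidence'],2),s['location'],s['region'].sum(),'med',np.median(P,0),'lo',np.percentile(P,3,axis=0),'hi',np.percentile(P,97,axis=0))
    np.save(f"d_{c}.npy",d)
    for l,z in [("cap",121),("bottle",13),("bottle_lip",121),("vase",13),("vase_neck",107),("stand",8),("coaster",8)]:
        s=env.spot_point(c,l)
        if s: print(c,l,s[0]['confidence'],ray(k,s[0]['location'],z))
r=130
big("side","pics/sb.png",290,300,50,8); big("side","pics/ss.png",240,215,45,8)
E
```

```text
top stand 0.8 [249.5, 279.9] 962 med [500.6  97.7  26.5] lo [464.   73.9  10.2] hi [545.5 156.4  30.2]
top coaster 0.64 [365.7, 260.8] 1148 med [ 535.6 -152.9   12.7] lo [ 480.7 -210.     9.2] hi [ 574.8 -115.9   16.8]
top bottle 0.71 [369.4, 270.4] 377 med [ 518.8 -148.7   70.4] lo [ 493.6 -175.8   24.2] hi [ 550.7 -135.3   93.2]
top cap 0.71 [382.0, 267.5] 406 med [ 523.1 -162.5  157.3] lo [ 505.9 -181.4  140.6] hi [ 539.4 -146.2  161.7]
top vase 0.73 [235.0, 278.2] 781 med [506.1 109.7  91.9] lo [480.5  90.5  49.3] hi [532.  132.8 133.4]
top lipstick 0.54 [192.1, 231.1] 252 med [594.9 212.4  71.5] lo [583.6 203.5  13.5] hi [608.8 225.3  81.3]
top tray 0.71 [321.1, 248.0] 28277 med [569.7 -52.6   7.8] lo [ 427.4 -288.6    4.4] hi [739.6 226.5  16.3]
top vial 0.72 [316.6, 196.3] 144 med [671.9 -31.5  88.6] lo [666.7 -40.5  18. ] hi [684.  -22.9  92.6]
top door_knob 0.77 [254.2, 233.2] 630 med [596.4  80.3  91.5] lo [589.9  19.1   7.7] hi [604.  142.4 123.1]
top box_door 0.92 [251.1, 230.7] 567 med [596.4  80.3  92.6] lo [590.2  20.5  15.1] hi [603.5 139.3 122.9]
top cap 0.96 [ 521.8
[... 914 characters left out ...]
ray 0.57 [310.3, 296.7] 21089 med [ 572.2 -140.7    7.1] lo [ 428.7 -298.1    3.9] hi [745.6 202.7  15.5]
side vial 0.71 [335.4, 235.1] 309 med [674.  -36.   57.7] lo [667.2 -39.8  12.4] hi [684.8 -25.8  90.9]
side door_knob 0.92 [280.6, 206.3] 1110 med [596.9  75.5  72. ] lo [590.   20.2  10.3] hi [605.1 142.8 121.9]
side box_door 0.75 [283.1, 209.1] 1042 med [597.   73.5  71.4] lo [590.2  20.2  13.7] hi [604.9 140.7 121.5]
side cap 0.57 [ 521.4 -155.3  121. ]
side bottle 0.81 [ 519.2 -168.7   13. ]
side bottle_lip 0.7 [ 523.5 -162.4  121. ]
side vase 0.63 [504.4 121.6  13. ]
side vase_neck 0.89 [505.  120.2 107. ]
side stand 0.67 [507.2 120.    8. ]
side coaster 0.79 [ 523.8 -160.     8. ]
```

```bash
python3 - <<'E'
from h import *
big("top","pics/tb.png",374,270,40,9); big("top","pics/ts.png",238,278,40,9)
E
```

```text
(no output)
```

View pics/sb.png

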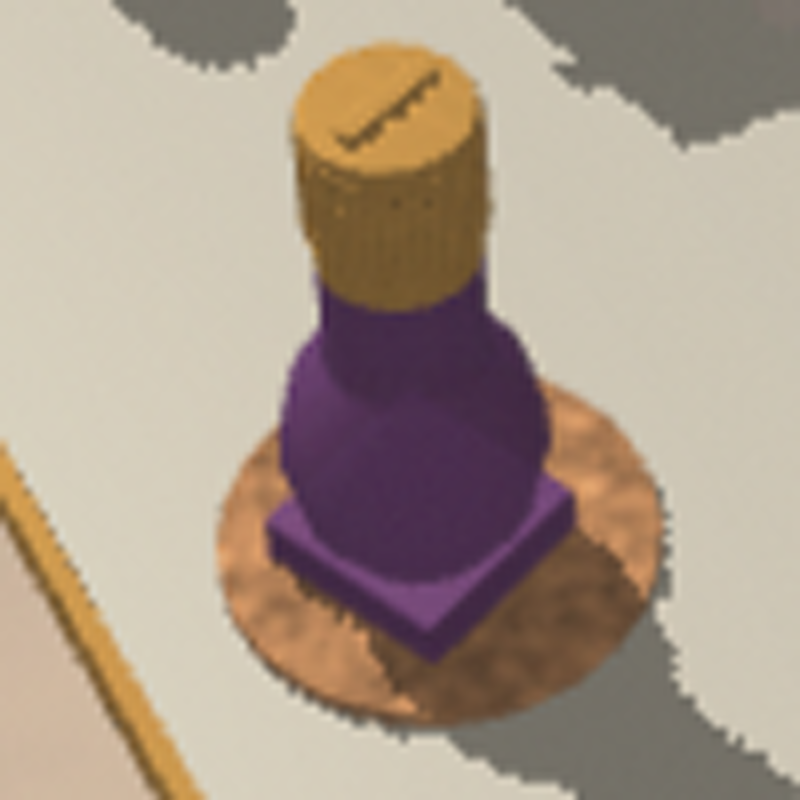

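View pics/tb.png

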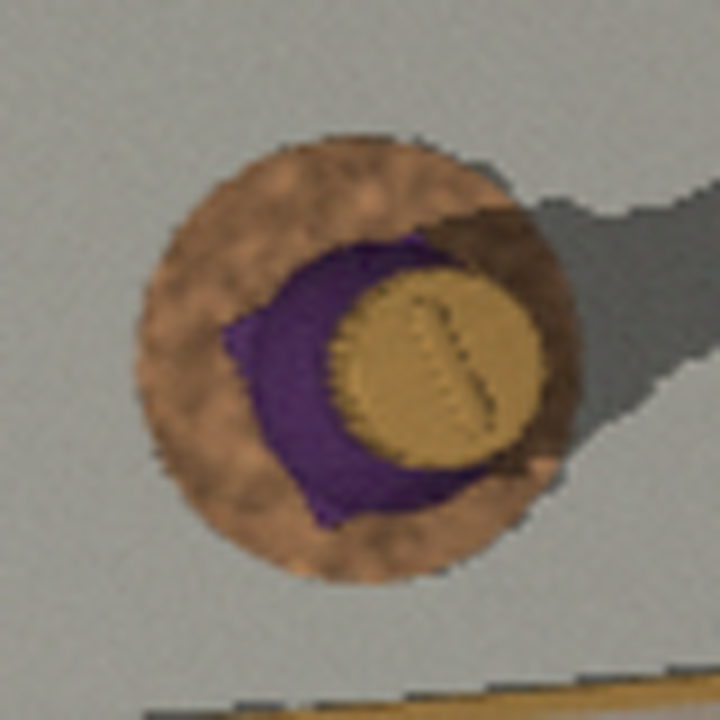

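View pics/ts.png

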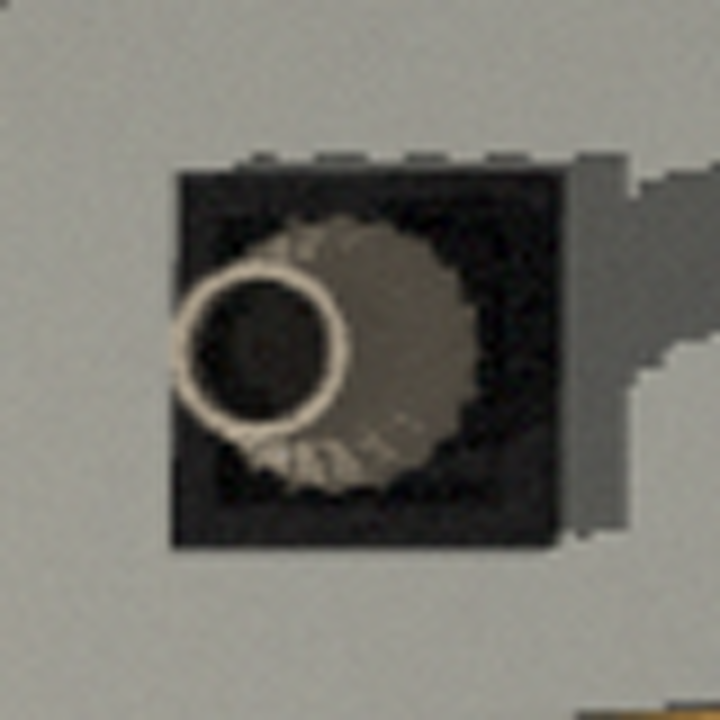

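```bash
python3 - <<'E'
from h import *
np.set_printoptions(precision=1,suppress=True)
k=env.calibration("top");s=env.calibration("side")
C=[ray(k,(x/9+198,y/9+238),28) for x,y in [(176,170),(566,168),(561,548),(170,548)]]
print("stand",np.array(C),np.mean(C,0))
for i in range(4):
    e=C[(i+1)%4]-C[i]; print(np.linalg.norm(e),np.degrees(np.arctan2(e[1],e[0]))%90)
print("coaster",ray(k,(373.8,269.8),13))
F=[ray(s,(x/8+240,y/8+250),27) for x,y in [(266,524),(433,632),(577,492)]]
print("foot",np.array(F),(F[0]+F[2])/2)
for a,b in [(0,1),(1,2)]:
    e=F[b]-F[a]; print(np.linalg.norm(e),np.degrees(np.arctan2(e[1],e[0]))%90)
G=[ray(k,(x/9+334,y/9+230),27) for x,y in [(222,332),(325,528),(420,235)]]
print("foottop",np.array(G),(G[1]+G[2])/2)
for a,b in [(0,1),(0,2)]:
    e=G[b]-G[a]; print(np.linalg.norm(e),np.degrees(np.arctan2(e[1],e[0]))%90)
d=np.load("d_top.npy")
# bar
B=[ray(k,(x/9+334,y/9+230),160) for x,y in [(428,300),(488,430)]]; e=B[1]-B[0];print("bar",np.degrees(np.arctan2(e[1],e[0])))
for cam,l in [("top","cap"),("side","cap"),("top","vase"),("side","vase")]:
    q,dd=env.read_camera(cam);r=env.silhouettes(cam,l)[0]['region'];P=cloud(cam,r,dd,env.calibration(cam))
    z=P[:,2]; 
    m=(z>(150 if l=="cap" else 125))
    from scipy.optimize import least_squares
    Q=P[m]; print(cam,l,m.sum(),(np.percentile(Q,2,axis=0)+np.percentile(Q,98,axis=0))/2, z.max())
# tray direction: rim points
k_=env.calibration("top")
R=[ray(k_,p,16) for p in [(180,182),(431,160),(445,302),(190,325)]]
for i in range(4):
    e=R[(i+1)%4]-R[i]; print(np.linalg.norm(e),np.degrees(np.arctan2(e[1],e[0]))%90)
E
```

```text
stand [[546.4 160.4  28. ]
 [548.7  71.2  28. ]
 [462.5  69.4  28. ]
 [460.7 158.   28. ]] [504.6 114.7  28. ]
89.2003023956198 1.4796161026861938
86.23103369028696 1.2084335169382712
88.64013987955283 1.1671333920163534
85.74677713872006 1.582083124932179
coaster [ 526.8 -163.4   13. ]
foot [[ 489.4 -155.8   27. ]
 [ 513.6 -199.6   27. ]
 [ 558.1 -175.7   27. ]] [ 523.8 -165.7   27. ]
50.022560776901464 28.949918396999827
50.461979364303595 28.253695015524816
foottop [[ 531.9 -130.6   27. ]
 [ 487.8 -154.7   27. ]
 [ 555.  -175.8   27. ]] [ 521.4 -165.2   27. ]
50.215389249985094 28.632325306538803
50.71721469969547 27.1501324894311
bar -154.58070363496267
top cap 387 [ 522.7 -164.1  157.1] 162.79972004548893
side cap 362 [ 522.6 -164.8  155.8] 162.7645172796
top vase 130 [506.4 117.8 130.7] 135.9823395919276
side vase 132 [505.1 118.9 129.6] 134.1545936287381
535.6182344856428 6.329050736234194
300.9435862755995 5.410978668231365
527.9718624497506 6.255274378255976
300.2384056413872 6.868143108534113
```

```bash
cat >> h.py <<'E'
from scipy.spatial.transform import Rotation as Ro
def go(x,y,z,yaw):
    s=env.state(); p=s['eef_pos']; R=Ro.from_euler('xyz',s['tcp_rot'])
    d=R.inv().apply(np.array([x,y,z])-p)
    r=(R.inv()*Ro.from_euler('xyz',[np.pi,0,np.radians(yaw)])).as_rotvec(degrees=True)
    print("t",round(s['t'],2),"pos",np.round(p,1),"rpy",np.round(np.degrees(s['tcp_rot']),1),"open",round(s['opening'],3),"F",np.round(s['ft_force'],1))
    print("shift",np.round(d,1),"turn",np.round(r,1))
E
python3 -c "
from h import *
go(505.7,118.4,214,20)"
```

```text
t 2.5 pos [211.2 588.3 214.6] rpy [180.   -0.   70.2] open 1.004 F [-0.2  0.4 -0.7]
shift [-342.7  435.9    0.6] turn [-0.  -0.  50.2]
```

Emit:
{"name": "arm_command", "arguments": {
  "motion": [1,-28,36,0,0,0,4,1,-57,72,0,0,0,8,1,-85,108,0,0,0,12,1,-114,144,0,0,0,17,1,-142,180,0,0,0,21,1,-171,217,0,0,0,25,1,-200,253,0,0,0,29,1,-228,290,0,0,0,33,1,-257,326,0,0,0,38,1,-285,362,0,0,0,42,1,-314,399,0,0,0,46,1,-343,436,0,0,0,50,1,-343,436,0,0,0,50,1,-343,436,0,0,0,50,1,-343,436,0,0,0,50]
}}

```text
t: 4.0
eef_pos: [505.1, 118.7, 214.6]
tcp_rot: [-3.141, 0.0, 0.354]
ft_force: [0.3, 0.6, -0.9]
opening: 0.999
```

```bash
python3 - <<'E'
from h import *
np.set_printoptions(precision=1,suppress=True)
go(505.7,118.4,100,20)
k=env.calibration("wrist");print(k)
p,d=env.read_camera("wrist"); cv2.imwrite("pics/w1.png",p[:,:,::-1])
for l,z in [("vase",13),("vase_neck",107),("stand",8)]:
    s=env.spot_point("wrist",l)
    if s: print(l,s[0]['confidence'],s[0]['location'],ray(k,s[0]['location'],z))
E
```

```text
t 4.0 pos [505.1 118.7 214.6] rpy [-180.     0.    20.3] open 0.999 F [ 0.3  0.6 -0.9]
shift [  0.5   0.5 114.6] turn [-0.   0.   0.3]
{'fx': 348.4134306613879, 'fy': 348.4134306613879, 'cx': 326.47634181547903, 'cy': 237.55197079946475, 'cam_to_world': array([[  0.9,   0.3,   0.1, 477.2],
       [  0.3,  -0.9,  -0.3, 195.2],
       [  0. ,   0.3,  -1. , 384.3],
       [  0. ,   0. ,   0. ,   1. ]])}
vase 0.66 [327.1, 211.0] [506.7 117.8  13. ]
vase_neck 0.72 [329.1, 233.7] [507.5 119.9 107. ]
```

View pics/w1.png

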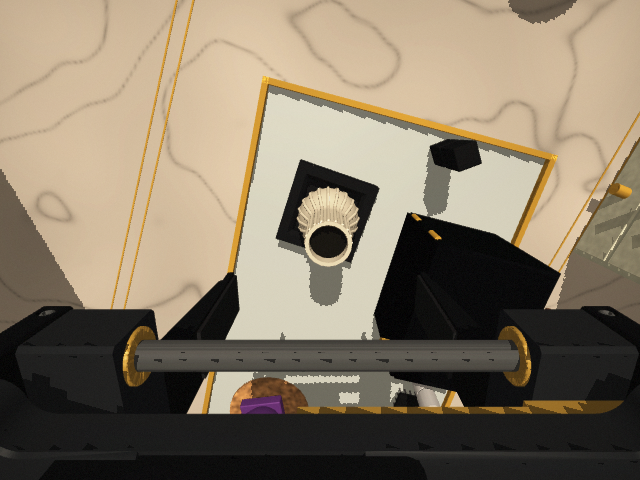

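Emit:
{"name": "arm_command", "arguments": {
  "motion": [1,1,0,42,0,0,0,1,1,0,84,0,0,0,1,1,0,110,0,0,0,1,1,0,124,0,0,0,1,1,0,124,0,0,0,-1,1,0,124,0,0,0,-1,1,0,124,0,0,0,-1,1,0,124,0,0,0,-1,1,0,124,0,0,0,-1,1,0,124,0,0,0,-1,1,0,124,0,0,0,-1,1,0,124,0,0,0,-1,1,0,124,0,0,0]
}}

```text
t: 5.5
eef_pos: [506.6, 118.4, 90.6]
tcp_rot: [-3.142, -0.0, 0.353]
ft_force: [-0.8, 1.1, -0.4]
opening: 0.382
```

```bash
python3 -c "
from h import *
go(515,-24,90,20)"
```

```text
t 5.5 pos [506.6 118.4  90.6] rpy [-180.    -0.    20.2] open 0.382 F [-0.8  1.1 -0.4]
shift [-41.4 136.5   0.6] turn [-0.  -0.   0.2]
```

Emit:
{"name": "arm_command", "arguments": {
  "motion": [-1,0,0,-20,0,0,0,-1,0,0,-40,0,0,0,-1,-10,34,-40,0,0,0,-1,-21,68,-40,0,0,0,-1,-31,102,-40,0,0,0,-1,-41,136,-40,0,0,0,-1,-41,136,-40,0,0,0,-1,-41,136,-20,0,0,0,-1,-41,136,-5,0,0,0,-1,-41,136,2,0,0,0,-1,-41,136,4,0,0,0,-1,-41,136,5,0,0,0,-1,-41,136,5,0,0,0]
}}

```text
t: 6.8
eef_pos: [515.4, -23.2, 86.0]
tcp_rot: [3.141, -0.001, 0.354]
ft_force: [0.3, 0.2, -4.1]
opening: 0.372
```

```bash
python3 - <<'E'
from h import *
go(522.6,-164.5,200,20)
p,d=env.read_camera("side"); cv2.imwrite("pics/s2.png",p[:,:,::-1])
p,d=env.read_camera("wrist"); cv2.imwrite("pics/w2.png",p[:,:,::-1])
E
```

```text
t 6.8 pos [515.4 -23.2  86. ] rpy [180.   -0.   20.3] open 0.372 F [ 0.3  0.2 -4.1]
shift [ -42.1  135.1 -114. ] turn [ 0.  -0.   0.3]
```

View pics/s2.png

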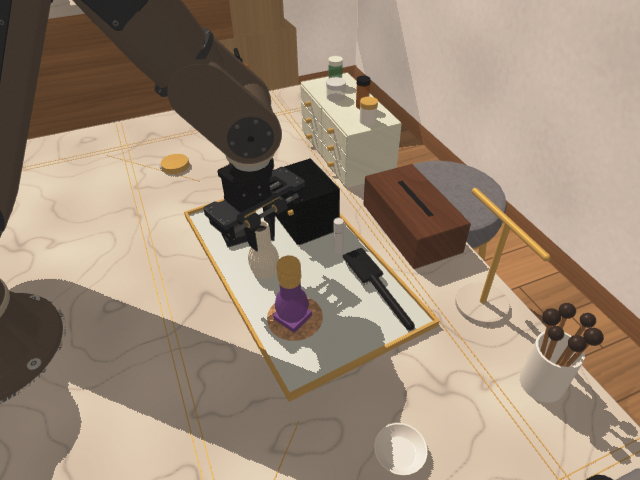

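View pics/w2.png

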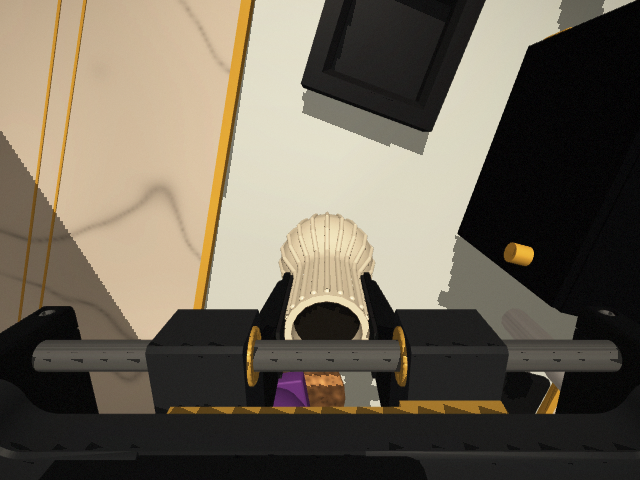

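Emit:
{"name": "arm_command", "arguments": {
  "motion": [1,0,0,0,0,0,0,1,0,0,0,0,0,0,1,0,0,0,0,0,0,1,0,0,0,0,0,0,1,0,0,-20,0,0,0,1,0,0,-60,0,0,0,1,0,0,-100,0,0,0,1,-10,33,-125,0,0,-6,1,-21,67,-125,0,0,-13,1,-31,100,-125,0,0,-20,1,-42,135,-125,0,0,-27,1,-42,135,-125,0,0,-27,1,-42,135,-125,0,0,-27]
}}

```text
t: 8.2
eef_pos: [522.2, -165.0, 210.4]
tcp_rot: [-3.141, -0.0, 0.822]
ft_force: [-0.2, 0.7, -0.4]
opening: 0.997
```

```bash
python3 - <<'E'
from h import *
np.set_printoptions(precision=1,suppress=True)
go(522.6,-164.5,87,47)
for c in ["wrist","side"]:
    p,d=env.read_camera(c); k=env.calibration(c)
    cv2.imwrite(f"pics/{c}3.png",p[:,:,::-1])
    for l,z in [("cap",121),("bottle",13),("bottle_neck",101),("bottle_lip",121),("coaster",8),("stand",8)]:
        s=env.spot_point(c,l)
        if s: print(c,l,s[0]['confidence'],s[0]['location'],ray(k,s[0]['location'],z))
E
```

```text
t 8.2 pos [ 522.2 -165.   210.4] rpy [-180.    -0.    47.1] open 0.997 F [-0.2  0.7 -0.4]
shift [  0.6   0.  123.4] turn [-0.  -0.   0.1]
wrist cap 0.85 [328.2, 242.9] [ 524.5 -164.6  121. ]
wrist bottle 0.73 [325.8, 210.4] [ 521.5 -164.7   13. ]
wrist coaster 0.75 [325.9, 211.4] [ 523.2 -166.2    8. ]
side cap 0.72 [287.9, 274.9] [ 523.7 -156.1  121. ]
side bottle 0.82 [291.6, 318.0] [ 521.4 -164.    13. ]
side bottle_neck 0.56 [289.0, 287.0] [ 520.9 -165.7  101. ]
side bottle_lip 0.7 [289.4, 275.6] [ 525.5 -158.6  121. ]
side coaster 0.62 [295.5, 317.7] [ 529.4 -162.5    8. ]
side stand 0.73 [239.0, 229.6] [502.  119.7   8. ]
```

View pics/wrist3.png

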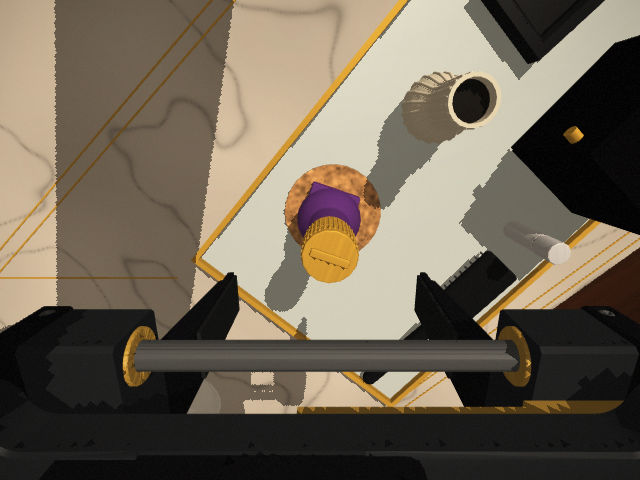

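View pics/side3.png

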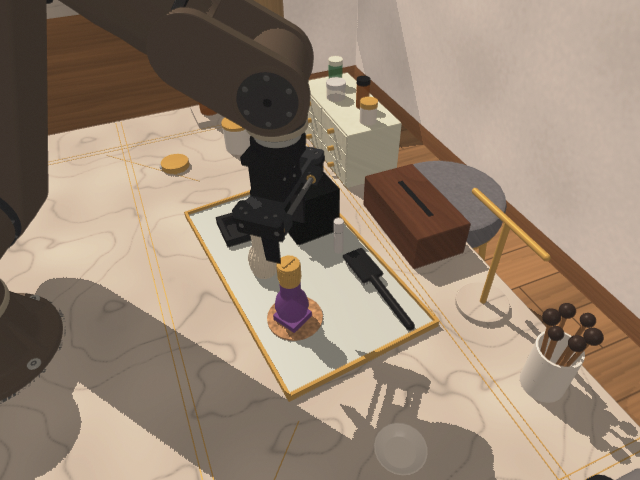

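Emit:
{"name": "arm_command", "arguments": {
  "motion": [1,0,0,40,0,0,0,1,0,0,80,0,0,0,1,0,0,110,0,0,0,1,0,0,122,0,0,0,1,0,0,122,0,0,0,-1,0,0,122,0,0,0,-1,0,0,122,0,0,0,-1,0,0,122,0,0,0,-1,0,0,122,0,0,0,-1,0,0,122,0,0,0,-1,0,0,122,0,0,0,-1,0,0,122,0,0,0,-1,0,0,122,0,0,0]
}}

```text
t: 10.2
eef_pos: [522.6, -164.5, 88.6]
tcp_rot: [3.142, -0.0, 0.825]
ft_force: [0.9, 1.6, 0.1]
opening: 0.411
```

```bash
python3 - <<'E'
from h import *
np.set_printoptions(precision=1,suppress=True)
go(504.6,116.5,130,20)
big("side","pics/s4.png",290,290,60,6);
p,d=big("top","pics/t4.png",238,278,40,9);k=env.calibration("top")
s=env.spot_point("top","stand"); print(s and (s[0]['confidence'],ray(k,s[0]['location'],8)))
E
```

```text
t 10.2 pos [ 522.6 -164.5   88.6] rpy [180.   -0.   47.2] open 0.411 F [0.9 1.6 0.1]
shift [ 194.1 -204.   -41.3] turn [-0.  -0.  27.2]
(0.76, array([507.8, 118. ,   8. ]))
```

View pics/s4.png

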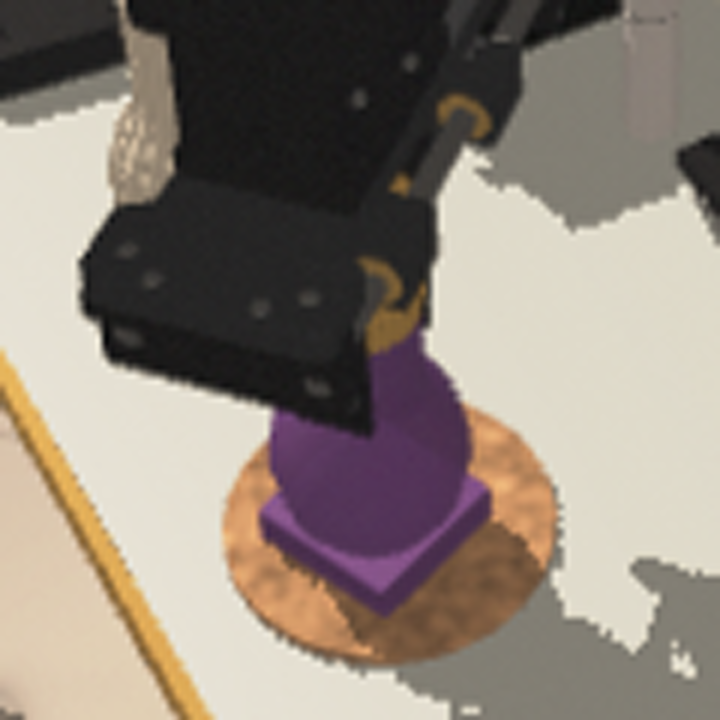

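View pics/t4.png

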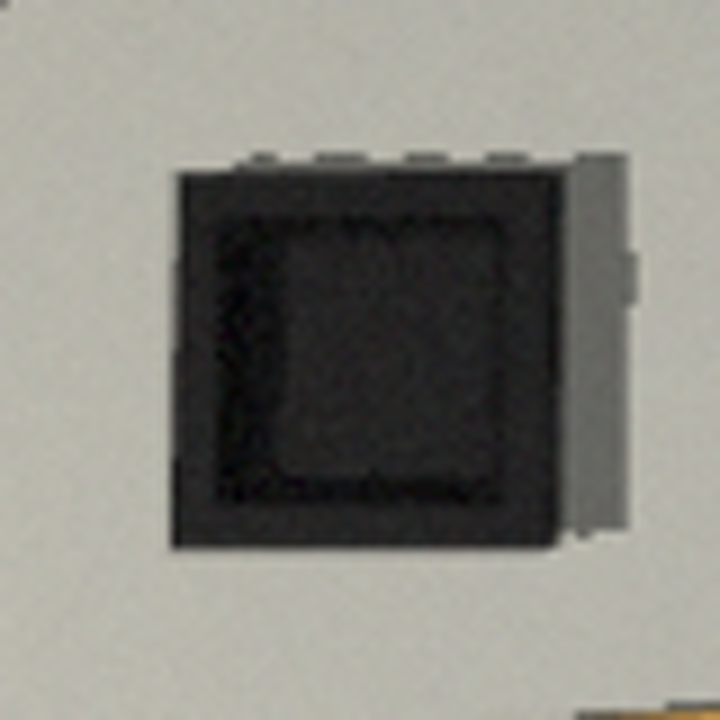

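```bash
python3 - <<'E'
from h import *
np.set_printoptions(precision=2,suppress=True)
k=env.calibration("top")
M=[ray(k,(x/9+198,y/9+238),28) for x,y in [(220,216),(504,215),(500,504),(217,505)]]
print(np.array(M),np.mean(M,0))
for i in range(4):
    e=M[(i+1)%4]-M[i]; print(np.linalg.norm(e),np.degrees(np.arctan2(e[1],e[0]))%90)
s=env.state();print(s['opening'],s['ft_force'],s['t'])
q,d=env.read_camera("top")
P=cloud("top",np.ones_like(d,bool),d,k)
m=(abs(P[:,0]-505)<75)&(abs(P[:,1]-116)<75)
P=P[m]; 
hi=P[(P[:,2]>23)&(P[:,2]<34)]; lo=P[P[:,2]<20]
r=cv2.minAreaRect(hi[:,:2].astype(np.float32));print("top face",r,len(hi),np.median(hi[:,2]))
E
```

```text
[[536.08 149.85  28.  ]
 [537.65  84.99  28.  ]
 [472.09  83.55  28.  ]
 [470.56 147.75  28.  ]] [504.1  116.54  28.  ]
64.88509169028306 1.3849554193336502
65.5723913499208 1.2525875534043394
64.21736609208821 1.370262887880898
65.55778151552333 1.8361393192188402
0.41197157853098054 [0.7  1.06 1.37] 10.35
top face ((505.1826171875, 117.22373962402344), (84.06143188476562, 87.30791473388672), 1.2094693183898926) 947 27.229469129497716
```

Emit:
{"name": "arm_command", "arguments": {
  "motion": [0,0,0,0,0,0,0,0,0,0,0,0,0,0,0,0,0,4.5,0,0,0,0,0,0,4.5,0,0,0,-1,0,0,4.5,0,0,0,-1,0,0,4.5,0,0,0,-1,0,0,4.5,0,0,0,-1,0,0,4.5,0,0,0,-1,0,0,4.5,0,0,0]
}}

```text
t: 11.3
eef_pos: [522.5, -164.5, 84.1]
tcp_rot: [-3.141, -0.0, 0.825]
ft_force: [0.6, -0.1, -0.6]
opening: 0.41
```

```bash
python3 - <<'E'
from h import *
go(504.5,116.8,130,20)
p,d=env.read_camera("wrist"); cv2.imwrite("pics/w5.png",p[:,:,::-1])
E
```

```text
t 11.3 pos [ 522.5 -164.5   84.1] rpy [-180.    -0.    47.2] open 0.41 F [ 0.6 -0.1 -0.6]
shift [ 194.4 -204.2  -45.9] turn [-0.  -0.  27.2]
```

View pics/w5.png

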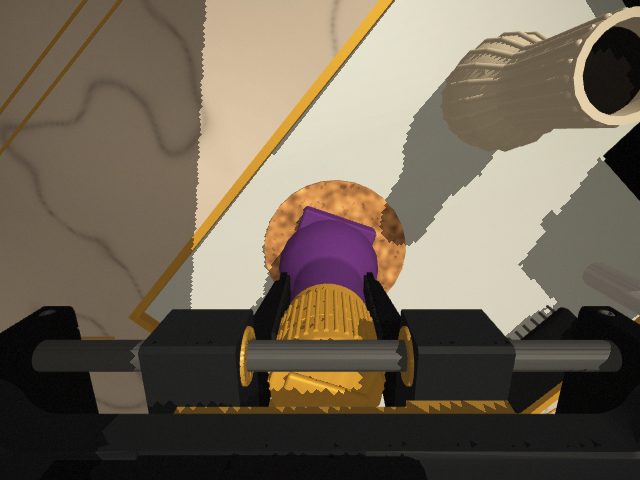

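Emit:
{"name": "arm_command", "arguments": {
  "motion": [-1,0,0,-8,0,0,0,-1,0,0,-30,0,0,0,-1,0,0,-65,0,0,0,-1,0,0,-100,0,0,0,-1,0,0,-130,0,0,0,-1,0,0,-135,0,0,0,-1,20,-21,-135,0,0,3,-1,50,-52,-135,0,0,7,-1,80,-84,-135,0,0,11,-1,110,-115,-135,0,0,15,-1,140,-147,-135,0,0,19,-1,170,-178,-135,0,0,23,-1,188,-197,-135,0,0,25,-1,194,-204,-135,0,0,27,-1,194,-204,-135,0,0,27,-1,194,-204,-135,0,0,27]
}}

```text
t: 12.95
eef_pos: [504.0, 116.0, 218.3]
tcp_rot: [-3.141, 0.001, 0.355]
ft_force: [0.4, -0.4, -5.2]
opening: 0.412
```

```bash
python3 - <<'E'
from h import *
np.set_printoptions(precision=1,suppress=True)
go(504.5,116.8,100,20)
for c in ["wrist","side","top"]:
    p,d=env.read_camera(c); k=env.calibration(c)
    cv2.imwrite(f"pics/{c}6.png",p[:,:,::-1])
E
```

```text
t 12.95 pos [504.  116.  218.3] rpy [-180.     0.1   20.3] open 0.412 F [ 0.4 -0.4 -5.2]
shift [  0.9  -0.5 118.3] turn [-0.   0.1  0.3]
```

View pics/wrist6.png

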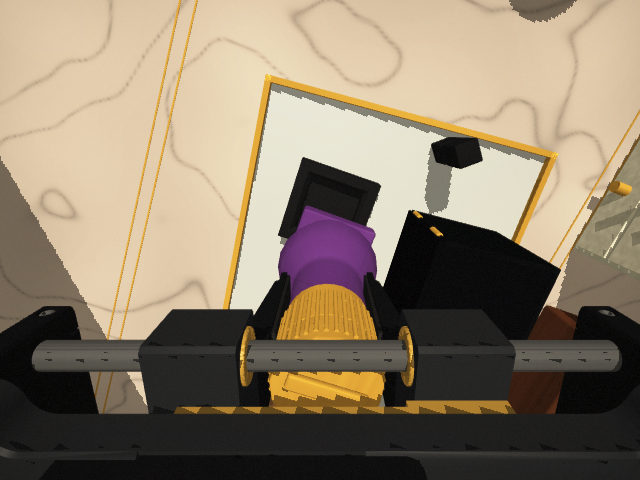

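View pics/side6.png

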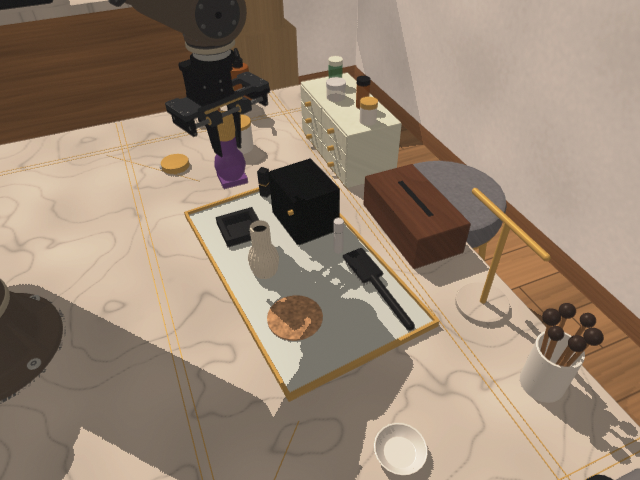

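```bash
python3 - <<'E'
from h import *
big("wrist","pics/w7.png",340,205,65,6)
E
```

```text
(no output)
```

View pics/w7.png

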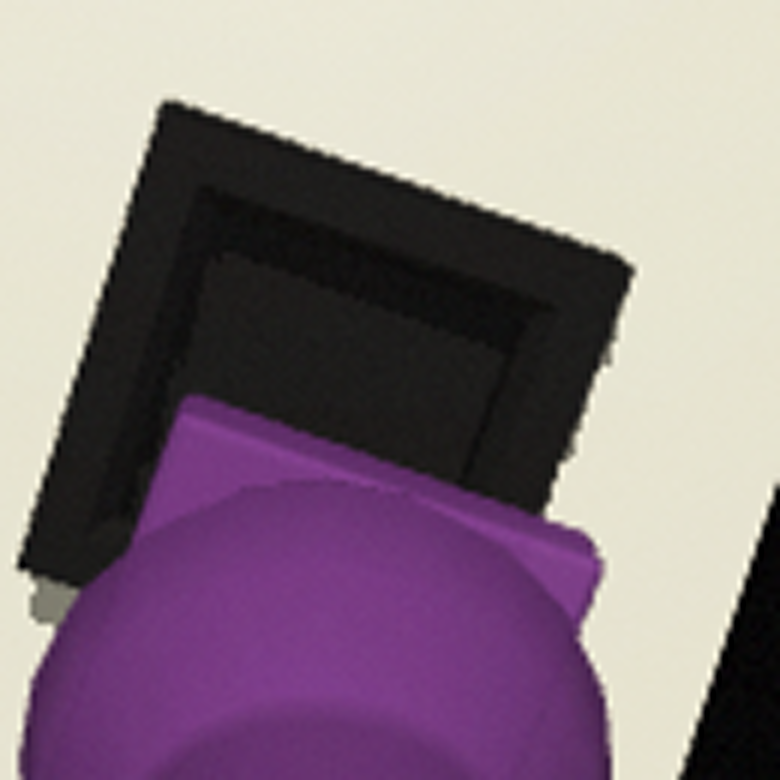

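```bash
python3 - <<'E'
from h import *
np.set_printoptions(precision=1,suppress=True)
k=env.calibration("wrist")
def L(n,a,b,z):
    A,B=[ray(k,(x/6+275,y/6+140),z) for x,y in (a,b)]; e=B-A
    print(n,A,B,np.linalg.norm(e),np.degrees(np.arctan2(e[1],e[0]))%90)
L("foot top",(184,413),(600,564),161); L("foot bot",(192,394),(585,531),147)
L("stand",(163,99),(634,268),28); L("stand l",(163,99),(18,570),28)
L("mouth",(202,186),(553,304),28); L("mouth l",(202,186),(85,530),28)
print(proj(k,[504,116,147]))
E
```

```text
foot top [480.8 141.1 161. ] [530.8 140.9 161. ] 50.0372299899767 89.77436736998018
foot bot [481.1 140.4 147. ] [530.8 140.9 147. ] 49.71697818275926 0.5816656242265269
stand [462.1 160.9  28. ] [547.5 162.1  28. ] 85.46078977708865 0.7759206914578852
stand l [462.1 160.9  28. ] [464.6  73.7  28. ] 87.25101147194253 1.6514461151642905
mouth [473.  149.6  28. ] [536.8 151.5  28. ] 63.77477607982526 1.7506890660846046
mouth l [473.  149.6  28. ] [473.5  85.   28. ] 64.58383645685394 0.4506062209389796
[np.float64(325.5051396661523), np.float64(247.12102618383145)]
```

Emit:
{"name": "arm_command", "arguments": {
  "motion": [-1,1,-1.6,35,0,0,0,-1,1,-1.6,70,0,0,0,-1,1,-1.6,100,0,0,0,-1,1,-1.6,112,0,0,0,-1,1,-1.6,116,0,0,0,-1,1,-1.6,116,0,0,0,-1,1,-1.6,116,0,0,0]
}}

```text
t: 13.85
eef_pos: [505.5, 118.2, 104.4]
tcp_rot: [3.141, -0.002, 0.353]
ft_force: [-0.5, 0.3, -4.0]
opening: 0.41
```

```bash
python3 - <<'E'
from h import *
go(504.2,117.8,84.1,20)
big("wrist","pics/w8.png",325,240,65,6)
E
```

```text
t 13.85 pos [505.5 118.2 104.4] rpy [ 1.80e+02 -1.00e-01  2.02e+01] open 0.41 F [-0.5  0.3 -4. ]
shift [-1.4 -0.1 20.3] turn [ 0.  -0.1  0.2]
```

View pics/w8.png

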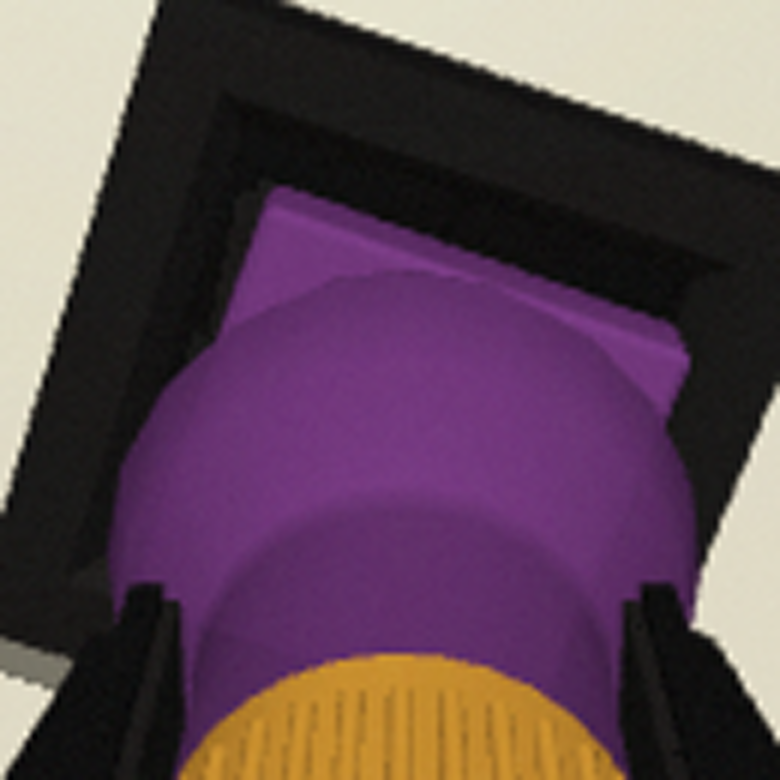

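```bash
python3 - <<'E'
from h import *
np.set_printoptions(precision=1,suppress=True)
k=env.calibration("wrist")
zb=13+104.4-84.1
f=lambda x,y,z: ray(k,(x/6+260,y/6+175),z)
print(zb,"mouth",f(228,96,28),f(735,266,28),"outer",f(162,0,28),f(290,0,28),f(778,172,28),f(8,515,28))
print("foot bot",f(280,185,zb),f(672,322,zb),"foot top",f(268,205,zb+14),f(690,358,zb+14))
E
```

```text
33.30000000000001 mouth [472.9 149.9  28. ] [537.2 151.6  28. ] outer [462.  157.9  28. ] [476.  163.1  28. ] [537.5 164.   28. ] [464.1  90.4  28. ]
foot bot [482.1 143.1  33.3] [531.5 143.6  33.3] foot top [481.3 143.5  47.3] [531.9 143.3  47.3]
```

Emit:
{"name": "arm_command", "arguments": {
  "motion": [-1,-1.5,-1,2,0,0,0,-1,-1.5,-1,6,0,0,0,-1,-1.5,-1,10,0,0,0,-1,-1.5,-1,14,0,0,0,-1,-1.5,-1,17,0,0,0,-1,-1.5,-1,19,0,0,0,-1,-1.5,-1,20,0,0,0,-1,-1.5,-1,20,0,0,0]
}}

```text
t: 14.7
eef_pos: [503.5, 118.6, 83.5]
tcp_rot: [3.141, -0.001, 0.353]
ft_force: [0.5, -0.8, 3.6]
opening: 0.406
```

```bash
python3 - <<'E'
from h import *
go(505,118,84.1,20)
big("wrist","pics/w9.png",325,240,65,6)
E
```

```text
t 14.7 pos [503.5 118.6  83.5] rpy [ 1.80e+02 -1.00e-01  2.02e+01] open 0.406 F [ 0.5 -0.8  3.6]
shift [ 1.2  1.1 -0.6] turn [ 0.  -0.1  0.2]
```

View pics/w9.png

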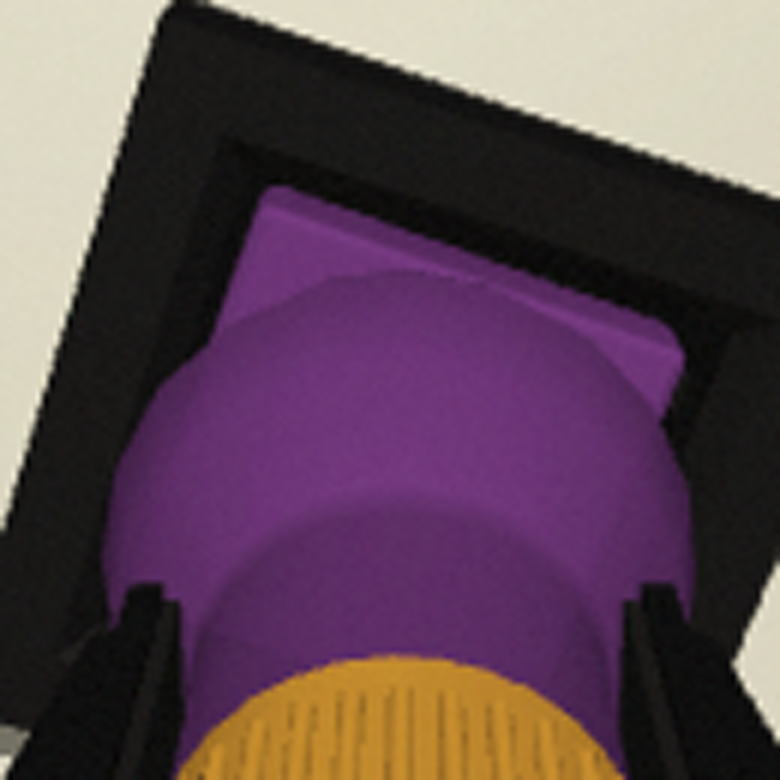

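Emit:
{"name": "arm_command", "arguments": {
  "motion": [1,0,0,0,0,0,0,1,0,0,0,0,0,0,1,0,0,0,0,0,0,1,0,0,0,0,0,0,1,0,0,-15,0,0,0,1,0,0,-50,0,0,0,1,0,0,-90,0,0,0,1,0,0,-120,0,0,0,1,-9,34,-120,0,0,0,1,-19,68,-120,0,0,0,1,-29,102,-120,0,0,0,1,-38,137,-120,0,0,0,1,-38,137,-120,0,0,0,1,-38,137,-120,0,0,0]
}}

```text
t: 16.15
eef_pos: [514.6, -23.5, 203.0]
tcp_rot: [-3.141, 0.0, 0.352]
ft_force: [0.1, 1.5, 0.6]
opening: 1.001
```

```bash
python3 - <<'E'
from h import *
np.set_printoptions(precision=1,suppress=True)
go(515.4,-23.2,86,20)
for c in ["side","wrist"]:
    p,d=env.read_camera(c); k=env.calibration(c)
    cv2.imwrite(f"pics/{c}10.png",p[:,:,::-1])
    for l,z in [("vase",8),("vase_neck",102),("cap",121),("bottle",13),("coaster",8)]:
        s=env.spot_point(c,l)
        if s: print(c,l,s[0]['confidence'],ray(k,s[0]['location'],z))
E
```

```text
t 16.15 pos [514.6 -23.5 203. ] rpy [-180.     0.    20.1] open 1.001 F [0.1 1.5 0.6]
shift [  0.9   0.  117. ] turn [-0.   0.   0.1]
side vase 0.6 [517.4 -12.8   8. ]
side vase_neck 0.69 [512.3 -24.2 102. ]
side cap 0.72 [505.  122.6 121. ]
side bottle 0.95 [499.8 112.3  13. ]
side coaster 0.89 [ 526.9 -163.9    8. ]
wrist vase 0.84 [515.2 -26.2   8. ]
wrist vase_neck 0.83 [518.7 -20.  102. ]
wrist cap 0.83 [504.  117.4 121. ]
wrist bottle 0.59 [505.8 118.6  13. ]
wrist coaster 0.86 [ 527.7 -159.8    8. ]
```

View pics/side10.png

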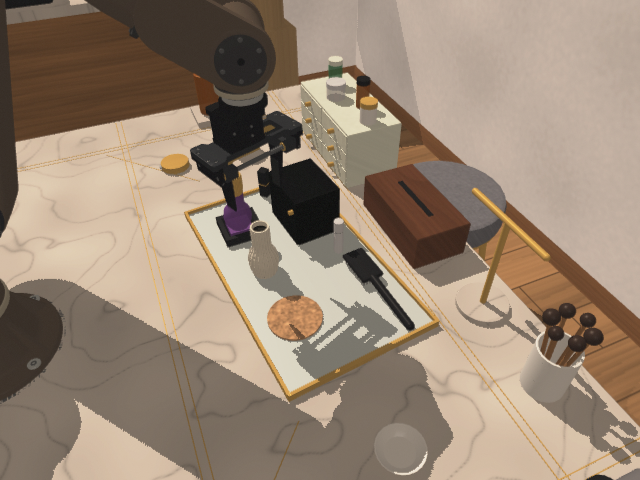

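View pics/wrist10.png

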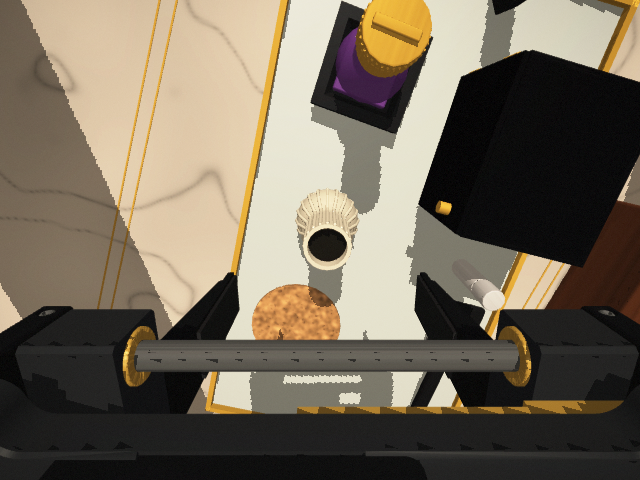

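Emit:
{"name": "arm_command", "arguments": {
  "motion": [1,1,0,40,0,0,0,1,1,0,80,0,0,0,1,1,0,108,0,0,0,1,1,0,116,0,0,0,1,1,0,116,0,0,0,-1,1,0,116,0,0,0,-1,1,0,116,0,0,0,-1,1,0,116,0,0,0,-1,1,0,116,0,0,0,-1,1,0,116,0,0,0,-1,1,0,116,0,0,0,-1,1,0,116,0,0,0,-1,1,0,116,0,0,0]
}}

```text
t: 18.05
eef_pos: [515.7, -22.7, 87.1]
tcp_rot: [-3.141, 0.0, 0.353]
ft_force: [-2.4, -0.2, 0.2]
opening: 0.385
```

```bash
python3 -c "
from h import *
go(526.8,-163,92,20)"
```

```text
t 18.05 pos [515.7 -22.7  87.1] rpy [-180.     0.    20.2] open 0.385 F [-2.4 -0.2  0.2]
shift [-38.1 135.5  -4.9] turn [-0.   0.   0.2]
```

Emit:
{"name": "arm_command", "arguments": {
  "motion": [-1,0,0,-15,0,0,0,-1,0,0,-30,0,0,0,-1,-9,33,-30,0,0,0,-1,-19,67,-30,0,0,0,-1,-28,100,-30,0,0,0,-1,-38,135.5,-30,0,0,0,-1,-38,135.5,-30,0,0,0,-1,-38,135.5,-18,0,0,0,-1,-38,135.5,-10,0,0,0,-1,-38,135.5,-6,0,0,0,-1,-38,135.5,-4,0,0,0,-1,-38,135.5,-4,0,0,0,-1,-38,135.5,-4,0,0,0]
}}

```text
t: 19.35
eef_pos: [526.4, -161.9, 91.9]
tcp_rot: [-3.141, 0.001, 0.355]
ft_force: [-5.8, 0.5, 14.2]
opening: 0.376
```

```bash
python3 - <<'E'
from h import *
np.set_printoptions(precision=1,suppress=True)
go(504,118.3,220,20)
big("side","pics/s11.png",290,300,60,6)
E
```

```text
t 19.35 pos [ 526.4 -161.9   91.9] rpy [-180.     0.1   20.3] open 0.376 F [-5.8  0.5 14.2]
shift [  76.3 -270.6 -128. ] turn [-0.   0.1  0.3]
```

View pics/s11.png

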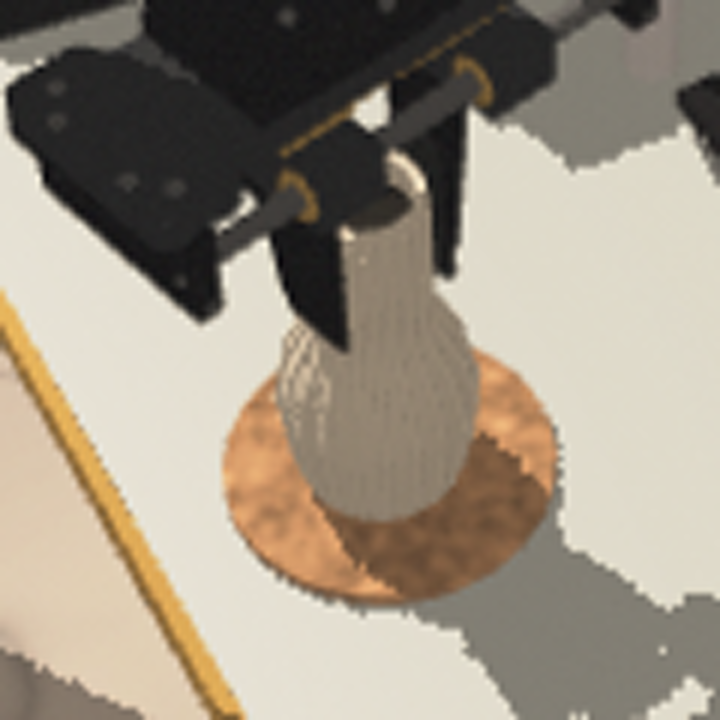

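Emit:
{"name": "arm_command", "arguments": {
  "motion": [-1,0,0,-1,0,0,0,1,0,0,-1,0,0,0,1,0,0,-1,0,0,0,1,0,0,-1,0,0,0,1,0,0,-1,0,0,0,1,0,0,-20,0,0,0,1,0,0,-60,0,0,0,1,0,0,-100,0,0,0,1,4,-14,-128,0,0,0,1,14,-50,-128,0,0,0,1,24,-86,-128,0,0,0,1,34,-122,-128,0,0,0,1,44,-158,-128,0,0,0,1,54,-194,-128,0,0,0,1,64,-230,-128,0,0,0,1,72,-258,-128,0,0,0,1,76,-270,-128,0,0,0,1,76,-270,-128,0,0,0,1,76,-270,-128,0,0,0]
}}

```text
t: 21.3
eef_pos: [504.9, 116.0, 219.1]
tcp_rot: [3.141, 0.0, 0.354]
ft_force: [-0.6, 0.0, 0.3]
opening: 0.997
```

```bash
python3 - <<'E'
from h import *
np.set_printoptions(precision=1,suppress=True)
for c in ["side","wrist","top"]:
    p,d=env.read_camera(c); k=env.calibration(c)
    cv2.imwrite(f"pics/{c}12.png",p[:,:,::-1])
    for l,z in [("vase",13),("vase_neck",107),("cap",121),("bottle",13),("coaster",8),("stand",8)]:
        s=env.spot_point(c,l)
        if s: print(c,l,s[0]['confidence'],ray(k,s[0]['location'],z))
    s=env.silhouettes(c,"cap")
    if s:
        P=cloud(c,s[0]['region'],d,k); Q=P[P[:,2]>150]; print("cap",len(Q),Q.size and (np.percentile(Q,2,axis=0)+np.percentile(Q,98,axis=0))/2,P[:,2].max())
go(504,118,125,20)
E
```

```text
side vase 0.73 [ 528.5 -162.    13. ]
side vase_neck 0.89 [ 525.3 -163.4  107. ]
side cap 0.95 [498.9 121.5 121. ]
side bottle 0.65 [495.4 109.6  13. ]
side coaster 0.69 [ 529.3 -162.4    8. ]
side stand 0.92 [512.9 125.9   8. ]
cap 215 [503.1 116.6 155.9] 162.83862659559702
wrist vase 0.58 [ 525.8 -162.    13. ]
wrist cap 0.82 [503.9 118.6 121. ]
wrist bottle 0.71 [504.3 119.8  13. ]
wrist coaster 0.83 [ 534.2 -157.4    8. ]
wrist stand 0.53 [ 527.5 -156.6    8. ]
cap 2381 [503.4 119.8 156.7] 162.24056892264534
top vase 0.93 [ 522.2 -160.3   13. ]
top vase_neck 0.92 [ 524.1 -165.7  107. ]
top cap 0.55 [505.9 118.  121. ]
top bottle 0.95 [506.5 115.3  13. ]
top coaster 0.65 [ 525.5 -166.5    8. ]
top stand 0.8 [501.9 120.3   8. ]
cap 157 [505.4 106.1 155.7] 308.73903492683314
t 22.5 pos [504.8 116.6 219.1] rpy [-180.    -0.    20.2] open 1.004 F [ 0.4  0.1 -1.3]
shift [-0.3 -1.6 94.1] turn [-0.  -0.   0.2]
```

View pics/side12.png

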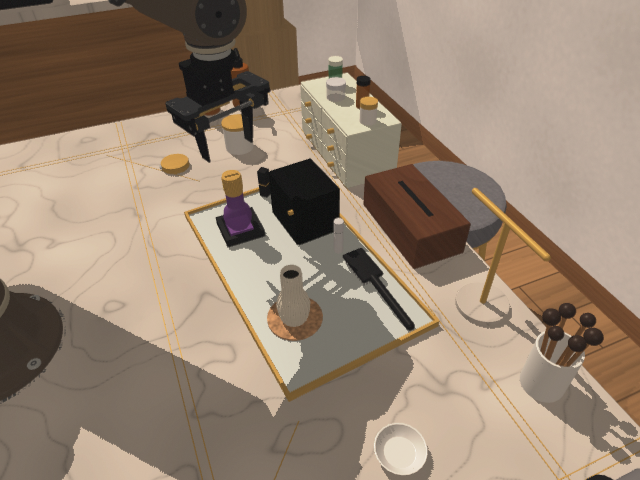

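View pics/wrist12.png

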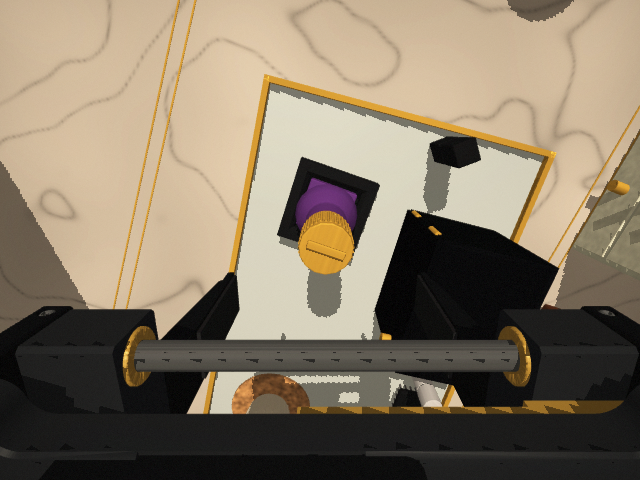

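Emit:
{"name": "arm_command", "arguments": {
  "motion": [1,-0.5,-2,35,0,0,0,1,-0.5,-2,70,0,0,0,1,-0.5,-2,90,0,0,0,1,-0.5,-2,94,0,0,0,1,-0.5,-2,94,0,0,0,-1,-0.5,-2,94,0,0,0,-1,-0.5,-2,94,0,0,0,-1,-0.5,-2,94,0,0,0,-1,-0.5,-2,94,0,0,0,-1,-0.5,-2,94,0,0,0,-1,-0.5,-2,94,0,0,0,-1,-0.5,-2,94,0,0,0,-1,-0.5,-2,94,0,0,0]
}}

```text
t: 23.8
eef_pos: [503.6, 118.3, 125.1]
tcp_rot: [-3.141, 0.0, 0.353]
ft_force: [-0.6, -0.7, 0.4]
opening: 0.41
```

```bash
python3 - <<'E'
from h import *
np.set_printoptions(precision=2,suppress=True)
s=env.state();print(s['t'],s['eef_pos'],np.degrees(s['tcp_rot']),s['opening'],s['ft_force'],s['moment'],s['joints'])
p,d=env.read_camera("wrist"); cv2.imwrite("pics/w13.png",p[:,:,::-1])
E
```

```text
23.8 [503.6  118.34 125.11] [-179.99    0.01   20.25] 0.4104974107143745 [-0.6  -0.74  0.38] [-0.17  0.16 -0.  ] [ 0.1   0.46  1.92  0.    0.77 -0.25]
```

View pics/w13.png

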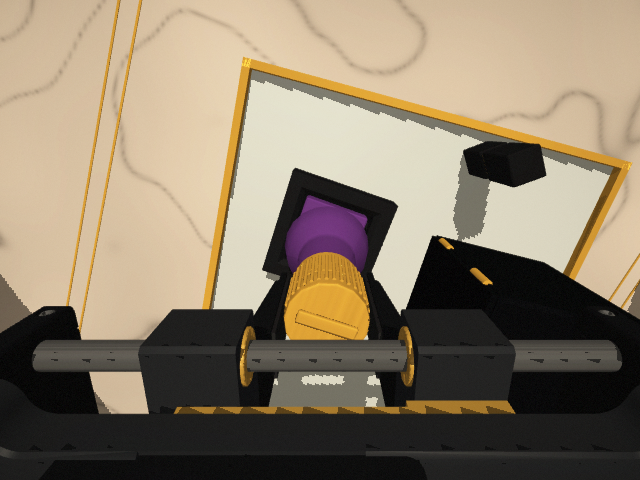

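Emit:
{"name": "arm_command", "arguments": {
  "motion": [-1,0,0,0,0,0,-4,-1,0,0,0,0,0,-8,-1,0,0,0,0,0,-12,-1,0,0,0,0,0,-16,-1,0,0,0,0,0,-20,-1,0,0,0,0,0,-20]
}}

```text
t: 24.45
eef_pos: [503.7, 118.4, 125.1]
tcp_rot: [3.142, -0.0, 0.703]
ft_force: [0.0, 0.1, 0.2]
opening: 0.409
```

```bash
python3 - <<'E'
from h import *
np.set_printoptions(precision=2,suppress=True)
s=env.state();print(s['t'],s['eef_pos'],np.degrees(s['tcp_rot']),s['opening'],s['ft_force'],s['moment'])
p,d=env.read_camera("wrist"); cv2.imwrite("pics/w14.png",p[:,:,::-1])
E
```

```text
24.45 [503.74 118.36 125.12] [180.    -0.01  40.3 ] 0.40924334851329125 [0.03 0.1  0.18] [-0.05 -0.05  0.02]
```

View pics/w14.png

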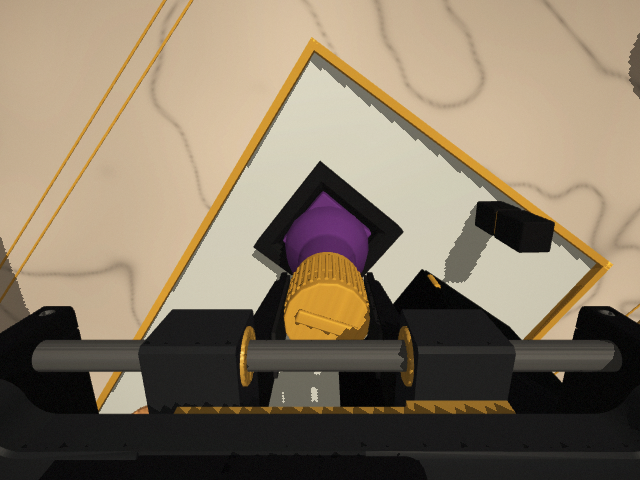

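```bash
python3 - <<'E'
import cv2,numpy as np
a=cv2.imread("pics/w13.png")[150:345,240:410];b=cv2.imread("pics/w14.png")[150:345,240:410]
cv2.imwrite("pics/c14.png",cv2.resize(np.hstack([a,b]),None,fx=2.3,fy=2.3,interpolation=cv2.INTER_CUBIC))
E
```

```text
(no output)
```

View pics/c14.png

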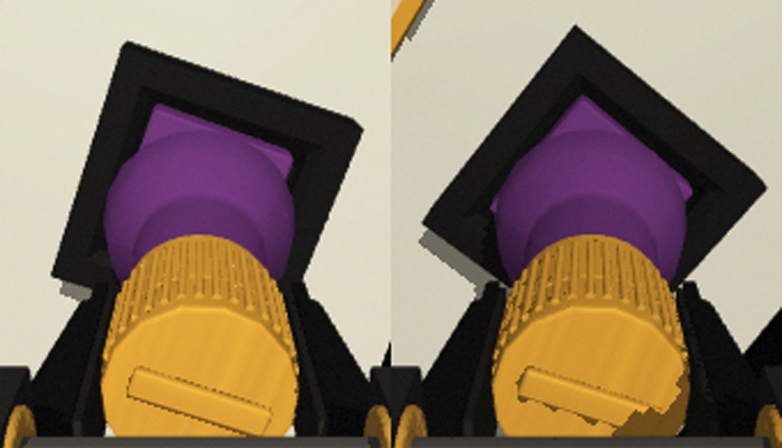

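The bar sits the same in the gripper's view after 20°, and the foot has not turned in the well. The moment is close to zero, so anticlockwise seems to be freeing it and I'll continue that way.

Emit:
{"name": "arm_command", "arguments": {
  "motion": [-1,0,0,0,0,0,-5,-1,0,0,0,0,0,-10,-1,0,0,0,0,0,-15,-1,0,0,0,0,0,-20,-1,0,0,0,0,0,-25,-1,0,0,0,0,0,-30,-1,0,0,0,0,0,-35,-1,0,0,0,0,0,-40,-1,0,0,0,0,0,-42,-1,0,0,0,0,0,-42]
}}

```text
t: 25.5
eef_pos: [503.9, 118.4, 125.4]
tcp_rot: [3.141, -0.0, 1.434]
ft_force: [-0.4, 0.3, 2.2]
opening: 0.403
```

```bash
python3 - <<'E'
from h import *
np.set_printoptions(precision=2,suppress=True)
s=env.state();print(s['t'],s['eef_pos'],np.degrees(s['tcp_rot']),s['opening'],s['ft_force'],s['moment'])
p,d=env.read_camera("wrist"); cv2.imwrite("pics/w15.png",p[:,:,::-1])
E
```

```text
25.5 [503.88 118.37 125.35] [179.96  -0.01  82.16] 0.403344524382627 [-0.45  0.27  2.24] [ 0.07 -0.03  0.05]
```

View pics/w15.png

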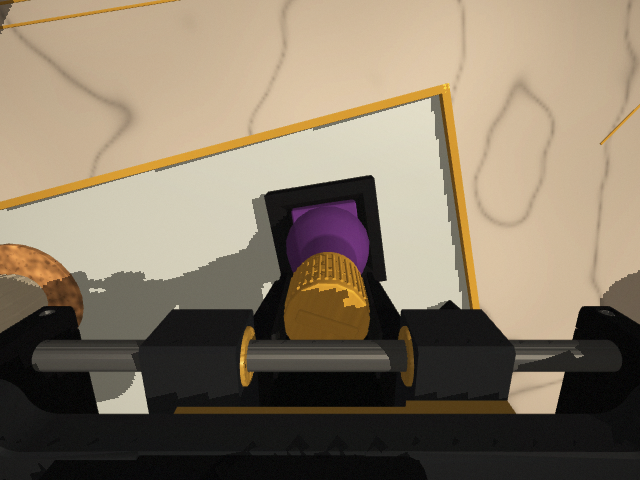

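Emit:
{"name": "arm_command", "arguments": {
  "motion": [-1,0,0,-1,0,0,0,-1,0,0,-2,0,0,0,-1,0,0,-4,0,0,0,-1,0,0,-6,0,0,0,-1,0,0,-6,0,0,0]
}}

```text
t: 26.05
eef_pos: [503.6, 118.3, 131.3]
tcp_rot: [3.142, -0.0, 1.435]
ft_force: [-0.3, 0.3, -0.3]
opening: 0.411
```

```bash
python3 - <<'E'
from h import *
np.set_printoptions(precision=2,suppress=True)
s=env.state();print(s['t'],s['eef_pos'],np.degrees(s['tcp_rot']),s['opening'],s['ft_force'],s['moment'])
p,d=env.read_camera("wrist"); a=p[150:345,240:410,::-1]
cv2.imwrite("pics/w16.png",cv2.resize(a,None,fx=3,fy=3))
E
```

```text
26.05 [503.63 118.33 131.32] [180.    -0.01  82.23] 0.4114743846889756 [-0.34  0.26 -0.26] [ 0.   -0.01 -0.06]
```

View pics/w16.png

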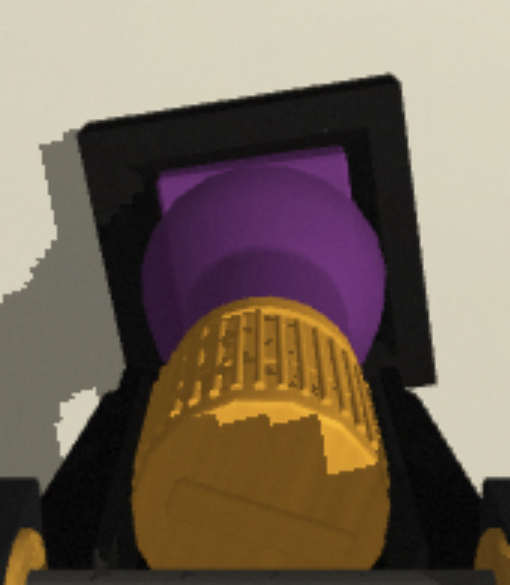

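Only the cap's weight registers, so the cap is free and the bottle stays put. I'll lift it clear.

Emit:
{"name": "arm_command", "arguments": {
  "motion": [-1,0,0,-6,0,0,0,-1,0,0,-12,0,0,0,-1,0,0,-20,0,0,0,-1,0,0,-32,0,0,0,-1,0,0,-45,0,0,0,-1,0,0,-55,0,0,0,-1,0,0,-60,0,0,0,-1,0,0,-60,0,0,0,-1,0,0,-60,0,0,0,-1,0,0,-60,0,0,0,-1,0,0,-60,0,0,0]
}}

```text
t: 27.2
eef_pos: [503.5, 118.3, 190.7]
tcp_rot: [-3.141, 0.0, 1.435]
ft_force: [0.2, 0.3, -1.4]
opening: 0.407
```

```bash
python3 - <<'E'
from h import *
np.set_printoptions(precision=2,suppress=True)
s=env.state();print(s['t'],s['eef_pos'],s['opening'],s['ft_force'],s['qvel'])
p,d=env.read_camera("wrist"); cv2.imwrite("pics/w17.png",p[:,:,::-1])
p,d=env.read_camera("side"); cv2.imwrite("pics/s17.png",p[:,:,::-1])
k=env.calibration("side")
for l,z in [("vase",13),("coaster",8),("bottle",13),("stand",8)]:
    q=env.spot_point("side",l)
    if q: print(l,q[0]['confidence'],ray(k,q[0]['location'],z))
for l in ["cap","bottle"]:
    r=env.silhouettes("side",l)
    if r: P=cloud("side",r[0]['region'],d,k); print(l,np.percentile(P,[1,50,99],axis=0))
E
```

```text
27.2 [503.52 118.3  190.71] 0.4072375352271807 [ 0.18  0.3  -1.39] [-0. -0. -0.  0.  0. -0.]
vase 0.85 [ 524.1 -158.3   13. ]
coaster 0.7 [ 528.07 -163.42    8.  ]
bottle 0.7 [502.44 107.18  13.  ]
stand 0.77 [507.45 120.93   8.  ]
cap [[482.94 101.74 189.13]
 [487.38 108.52 203.67]
 [521.33 118.63 221.73]]
bottle [[475.45  88.59  20.7 ]
 [500.16 102.43  73.74]
 [529.4  130.05 142.81]]
```

View pics/w17.png

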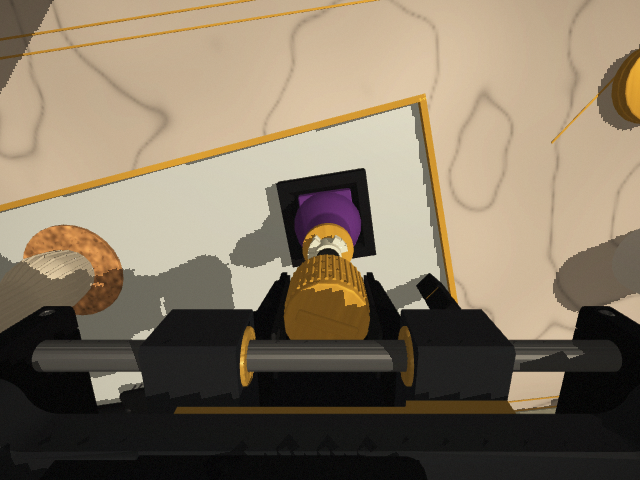

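View pics/s17.png

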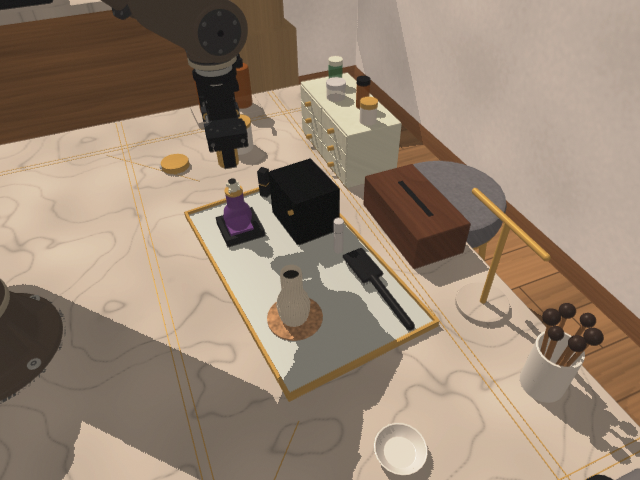

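```bash
python3 -c "
from cell import env
print(env.job_done())"
```

```text
the job is handed in; nothing more can be done
None
```

The swap is done and the bottle is open: I handed the job in at about 27 s of the 70 s allowed. The hand-in reports no verdict.

- **What I did:** I set the vase down mid-tray and carried the capped bottle to the stand, turning it about 27° to match the well. I then put the vase on the coaster. I tried the cap anticlockwise first: by 20° it had turned with the fingers and met almost no resistance, so I never needed the other way. I carried on to about 62°, felt the seal push up, and lifted the cap straight off.
- **Last checks:** The gripper holds the cap upright and still, about 65 mm above where it sat. The pictures show the bottle seated upright in the well. They also show the vase upright on the coaster, within about 6 mm of its centre, and the other objects in the pictures unmoved.
- **What disagreed:**
  - When I gripped the bottle's neck, the opening read about 39 mm instead of 37. The fingers were probably also touching the cap, and gripping lower did not change it. The bottle still carried upright and the cap stayed closed.
  - The point detector's single reads of the bottle's origin in the side camera were up to about 10 mm off. They disagreed with the wrist pictures and the measured poses, so I went with those.
  - The vase was pressed down with about 14 N before I released it.

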